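Open the kiln terminal box: press the snap tab, push the cover off its seat

ROBOT

A 6-joint arm with a two-finger parallel gripper is mounted at the origin on a cart in front of the work surface, level with it; the furniture and walls round the work are solid. World frame = base frame: x ahead of the robot, y to its left, z up, the work surface at z = 0. Lengths are in m, angles in rad, forces in N, time in s.
With the tool pointing down it reaches from about 0.325 to 0.9 m from the base axis. Payload 6.1 kg.
Tool frame: the origin (TCP) lies at the very end of the fingers, on their centre line; the grasp point (between the pads) lies 19 mm behind it; x points along the fingers, z is the direction in which the jaws open and shut, and the axes are right-handed (so a half turn about x gives the same grasp; the last joint's range is limited). The gripper opens to 85 mm and grips with 20 to 120 N. Pads are 22 mm wide; open, the fingers measure 114 mm over their backs; the gripper's body (76 mm by 85 mm) begins 54 mm behind the grasp point. The pads swing forward as they close: fully open they stand 13 mm farther back than shut.
Start: joints at [-1.417, 0.22, 1.526, -0, 1.395, -0.126], TCP at [0.173, -0.601, 0.231] pointing down, gripper open.
Joint ranges: [-2.98, 2.98], [-0.91, 2.08], [0.09, 2.57], [-1.24, 4.39], [0.2, 2.65], [-2.68, 2.68]. Speed limits (rad/s): [2.57, 2.57, 3.01, 3.14, 3.14, 3.14].

INTERFACE

Orientations are given as a unit quaternion [x, y, z, w].
In Python, from workcell import robot gives the robot as it stands. The module is installed in compiled form; this text tells all that it offers.
- The arm moves only by the tool jog_arm, never from a script. Its argument "targets" is a list of rows, each a list of 4 numbers: the shift along the tool's x, y, z in mm, then the turn about the tool's x in degrees. A call has 1 to 8 rows; each row is the pose to reach, as a shift and turn from the pose commanded when the call began, along the tool's axes at that moment; what a row does not reach only later rows make up. A row lasts 1/12 s, in which the tool goes at most 41.7 mm and 7.16 degrees, less where a joint would pass 70% of its speed; a pose out of reach is approached as far as the arm can. A call with a gripper value outside its range is refused whole. "fingers" is the opening, from 0 (shut) to 1 (fully open), set as the call begins (left out, the last holds). The fingers move at their own pace and stop on an object; "force" is the grip in N (left out, the last holds). Time passes only in rows, so rows that repeat a pose let the fingers close. It gives the time, the measured TCP pose, the force and the opening at its end, in the units of the state.
- robot.observe(): the state, without advancing time (a new reading comes with each control period).
- robot.read_camera(name): name is "side" or "top"; returns the picture (420x560x3 uint8, red, green, blue); there is no depth.
- robot.camera_model(name): a dict with "fovy" (degrees; the focal length in pixels is half the picture's height over the tangent of half this angle, whatever the lens; pixels are square), "cx", "cy" (the principal point, pixels), "k1" (the pictures are not rectified: a ray, as slopes to the right and down, at radius r is drawn at 1 + k1 r^2 times it, then the intrinsics apply), "R" (3x3) and "t" (3): a world point X has camera coordinates R X + t. Camera axes: x right, y down, z forward; pixel columns grow to the right and rows downward; lengths in m; the calibration is good to about 2 mm. A picture is of the moment at which its call begins. camera_model takes no time and is no camera call.
- robot.job_done(): hands the job in, once; it reports no verdict.
The state is a dict: "clock": time; "joints": joint angles; "dq": joint speeds; "joint_efforts": joint torques, N m; "position": TCP position; "tool_rot": TCP orientation; "wrist_force": force on the tool from outside, world axes, zero at the start; "wrist_torque": the same for the moment, N m; "opening": finger opening in m.
Only numpy, scipy, OpenCV 4.12 (cv2) and the standard library are available. Lean on these libraries where they do the work, as an engineer would, in place of code of your own. Each camera call takes 0.05 s, during which the arm holds its last target.

TASK

Open the kiln's terminal box: press its orange snap tab all the way down, then push the released blue cover straight along its rails, the way its arrows point, until it is off its seat and up against the end stop with the terminals fully uncovered. Only press and push, lifting nothing, and leave the bottle, stamp, cup and dish that stand nearby where they are.

Things in the scene. Friction and masses are not known exactly. Their poses are not given: they have to be found in the camera images.
- terminal_box: Grey terminal box fixed to the table, 220 x 112 mm, 51 mm high. Origin on the table, on its middle line; own +x is the way the cover slides off (the cover's white chevrons point that way, roughly away from the robot), +y left, +z up. Reaches from x = -118 (near end, with the tab) to +102 mm (two cable glands to +115). Its apron round the tab, x = -118 to -62 mm, is 44 mm high.
- snap_tab (a joint): Snap tab, how far its orange cap is pressed straight down, in m: about 0 (0 to 0.0015) at the start, 0.012 fully down. It moves against a steady friction of about 4 N with no spring and stays where it is left. Until it is at least about 0.009 its hidden nose blocks the cover.
- tab_top (a point): Centre of the top of the orange tab cap, 22 mm (box x) by 30 mm (box y), on the box's middle line at x = -95 mm. 59 mm above the table when up; 47 mm when fully down, still 3 mm above the apron round it. The cover's near face is 45 mm from its centre.
- cover: Blue cover, loose in the rails, about 0.15 kg, slides with a few N. Origin: middle of its flange's underside, 40 mm above the table; axes as the box's. Flange 70 (x) x 98 (y) x 5 mm; on it a block 66 (x) x 86 (y) mm, top 69 mm above the table. Box-frame x of its origin: -17 mm at the start, +61 mm against the end stop (travel 78 mm).
- chamber (a point): Centre of the open top of the terminal chamber (the cover's seat), box x = -52 to +18 mm, 40 mm above the table. Beyond it, up to the end stop's face at box x = +96 mm, is an empty parking bay. Rails and lips along the side walls (lips 51 mm high, y beyond +-45 mm) hold the cover down, so that it can only slide along box x.
- push_face (a point): Centre of the cover's near upright face, the one towards the tab, 86 mm wide; 58 mm above the table. The face is free between 45 and 69 mm above the table and is where to push, towards box +x. The box's lips beside it are 51 mm high.
- oxide_bottle: Brown dropper bottle, 33 mm across and 102 mm high, standing just beyond the far end of the box; origin at the centre of its foot. To be left alone.
- brass_stamp: Hand stamp with a black grip and brass foot, 31 mm across and 91 mm high, standing just beyond the far end of the box beside the bottle; origin at the centre of its foot. To be left alone.
- bisque_cup: Terracotta cup, 67 mm across and 69 mm high, beyond the turntable; origin at the centre of its foot. To be left alone.
- salt_dish: Small white dish, 70 mm across and 27 mm high, beyond the turntable; origin at the centre of its foot. To be left alone.

How it is judged:
On the way, in this order (a step that is already met when the one before it is completed fails the run):
1. the snap tab is pressed down (at least 10 of 12 mm) with the cover still on its seat (value of joint snap_tab above 0.01 m and x of cover in the frame of terminal_box below -0.009 m), for 0.1 s.
2. the cover is off its seat, against or within 8 mm of the end stop (x of cover in the frame of terminal_box above 0.053 m), for 0.1 s.
At the end, for the whole second after the job is handed in: The snap tab is down (at least 9 of 12 mm); the cover lies level in its rails, at rest, within 8 mm of the end stop, so that the terminal chamber is fully uncovered (value of joint snap_tab above 0.009 m and x of cover in the frame of terminal_box between 0.053 and 0.066 m and z of cover in the frame of terminal_box between 0.035 and 0.046 m and angle between cover's own z axis and vertical below 0.08 rad and linear speed of cover below 0.01 m/s); the robot touches nothing.
It fails at once if the cover is lifted out of its rails or tipped (z of cover in the frame of terminal_box above 0.05 m or angle between cover's own z axis and vertical above 0.15 rad).
It fails at once if the oxide bottle is moved more than 20 mm, lifted or tipped (distance of oxide_bottle from where it was at the start of the episode above 0.02 m or angle between oxide_bottle's own z axis and vertical above 0.35 rad).
It fails at once if the brass stamp is moved more than 20 mm, lifted or tipped (distance of brass_stamp from where it was at the start of the episode above 0.02 m or angle between brass_stamp's own z axis and vertical above 0.35 rad).
It fails at once if the bisque cup is moved more than 20 mm, lifted or tipped (distance of bisque_cup from where it was at the start of the episode above 0.02 m or angle between bisque_cup's own z axis and vertical above 0.35 rad).
It fails at once if the salt dish is moved more than 20 mm, lifted or tipped (distance of salt_dish from where it was at the start of the episode above 0.02 m or angle between salt_dish's own z axis and vertical above 0.35 rad).
It also fails if it takes over 32 s, if anything falls off the work surface, if the arm or the gripper's body presses on something with over 40 N, if the wrist force passes 120 N, or if a joint passes its speed limit or range.

## Working session

There is one attempt and no reset: what is moved stays moved. The work goes in short steps, Python scripts to look and compute and a tool call to move; the robot and the scene stay as the last step left them, time stands still between calls to the robot, and variables do not carry over. Pictures are saved under pics/ and viewed, and the job is handed in when it is done.

Besides the shell and the picture viewer there is one more tool, called after "Request:" as a command line: name --pt "numbers of a row" for each row, then --argument value for the rest. jog_arm: Moves the arm, as the interface text tells. Its arguments: {"type":"object","properties":{"targets":{"type":"array","items":{"type":"array","items":{"type":"number"}}},"fingers":{"type":"number"},"force":{"type":"number"}},"required":["targets"]}

```bash
mkdir -p pics
python3 - <<'E'
from workcell import robot
import cv2
for n in("side","top"):
    cv2.imwrite(f"pics/{n}0.png",robot.read_camera(n)[:,:,::-1])
    print({k:(v if not hasattr(v,'tolist') else v.tolist()) for k,v in robot.camera_model(n).items()})
s=robot.observe();print(s)
E
```

```text
{'fovy': 51.36565745139174, 'cx': 280.74629916971395, 'cy': 211.34488478395733, 'k1': -0.10496324615263847, 'R': [[0.9744210031620693, -0.22452697364006136, -0.009557547000221309], [-0.144873272219321, -0.5950836770471826, -0.7904980406733914], [0.1718005925283517, 0.7716625268989284, -0.6123899909264258]], 't': [-0.5699437556072552, 0.0881885295119331, 0.8898586215740562]}
{'fovy': 52.87006049928071, 'cx': 288.1700578489406, 'cy': 204.4759405179248, 'k1': -0.12815782058523706, 'R': [[0.005445598669784867, -0.9999789768699959, -0.0035201240267499828], [-0.9823949389117859, -0.004692419530697673, -0.18675696827550098], [0.18673652416074418, 0.00447515552623508, -0.9823998389288243]], 't': [-0.06521486393154229, 0.5804255469479903, 0.836985517744354]}
{'clock': 0.1, 'joints': array([-1.41710085e+00,  2.21164930e-01,  1.52749672e+00,  2.59881308e-07,
        1.39473193e+00, -1.26066931e-01]), 'dq': array([ 0.00096094, -0.00242022, -0.00113179,  0.00028973, -0.00045942,
       -0.00145239]), 'joint_efforts': array([ 1.16460010e-04, -4.98249936e+01, -3.90544581e+01, -2.65248491e-04,
        5.79328553e-03, -2.07649441e-05]), 'position': array([ 0.17251012, -0.60014272,  0.2302977 ]), 'tool_rot': array([ 0.42584742,  0.56528513, -0.42495935,  0.56437244]), 'wrist_force': array([-0.12963714,  0.33013417, -0.31114938]), 'wrist_torque': array([ 0.05747046, -0.04622467,  0.0231233 ]), 'opening': 0.08513632828270228}
```

View pics/side0.png

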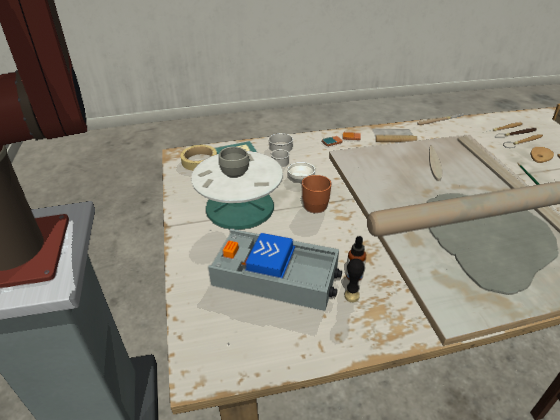

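View pics/top0.png

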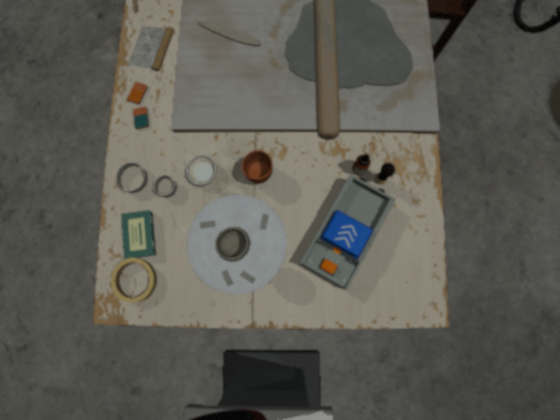

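The side view shows the tab at about (230,249) and the cover at (270,254). The top view shows the tab at (329,266) and the cover at (346,233), with the box's +x pointing up and to the right. The bottle and stamp stand at (363,161) and (386,171).

```bash
cat > h.py <<'E'
import numpy as np,cv2
from workcell import robot
def K(m): 
    f=210/np.tan(np.radians(m['fovy'])/2); return np.array([[f,0,m['cx']],[0,f,m['cy']],[0,0,1]])
def ray(m,uv):
    p=cv2.undistortPoints(np.array(uv,float).reshape(-1,1,2),K(m),np.array([m['k1'],0,0,0,0.]) if 0 else np.array([m['k1'],0,0,0.]))[:,0]
    d=np.c_[p,np.ones(len(p))]@np.array(m['R']); return -np.array(m['R']).T@np.array(m['t']),d
def plane(m,uv,z):
    c,d=ray(m,uv); return c+d*((z-c[2])/d[:,2])[:,None]
def tri(m1,u1,m2,u2):
    c1,d1=ray(m1,[u1]);c2,d2=ray(m2,[u2]);d1=d1[0];d2=d2[0]
    s=np.linalg.lstsq(np.c_[d1,-d2],c2-c1,rcond=None)[0]
    a=c1+s[0]*d1;b=c2+s[1]*d2; return (a+b)/2,np.linalg.norm(a-b)
def mask(im,col,roi):
    h=cv2.cvtColor(im,cv2.COLOR_RGB2HSV)
    lo,hi={'o':((5,170,120),(20,255,255)),'b':((105,150,60),(125,255,255))}[col]
    m=cv2.inRange(h,lo,hi); z=np.zeros_like(m);x0,y0,x1,y1=roi;z[y0:y1,x0:x1]=m[y0:y1,x0:x1]; return z
def big(m):
    return max(cv2.findContours(m,cv2.RETR_EXTERNAL,cv2.CHAIN_APPROX_NONE)[0],key=cv2.contourArea)
E
python3 - <<'E'
from h import *
ims={n:cv2.imread(f"pics/{n}0.png")[:,:,::-1].copy() for n in("side","top")}
M={n:robot.camera_model(n) for n in ims}
R={'side':(200,210,350,310),'top':(290,190,400,290)}
for n in ims:
    print(n,'cam',ray(M[n],[[0,0]])[0])
    for c,z in(('o',.059),('b',.069)):
        k=big(mask(ims[n],c,R[n])); r=cv2.minAreaRect(k); bx=cv2.boxPoints(r)
        mo=cv2.moments(k); ce=[mo['m10']/mo['m00'],mo['m01']/mo['m00']]
        P=plane(M[n],bx,z); print(c,r,'cen',ce,plane(M[n],[ce],z)[0]);print(P[:,:2].round(4),np.linalg.norm(np.diff(P,axis=0),axis=1))
for n,r,s in(('side',(190,210,370,315),4),('top',(280,140,420,300),4)):
    x0,y0,x1,y1=r; cv2.imwrite(f"pics/{n}0z.png",cv2.resize(ims[n][y0:y1,x0:x1,::-1],None,fx=s,fy=s if n=='side' else 3.7 if 0 else s,interpolation=cv2.INTER_CUBIC)[:600])
E
```

```text
side cam [ 0.41526309 -0.76215874  0.60920611]
o ((229.44956970214844, 248.83489990234375), (12.260178565979004, 16.857742309570312), 16.699243545532227) cen [229.66666666666663, 248.89550679205848] [ 0.45177198 -0.15744807  0.059     ]
[[ 0.4343 -0.1706]
 [ 0.4487 -0.1281]
 [ 0.4691 -0.1434]
 [ 0.454  -0.1848]] [0.04484796 0.02543519 0.04408825]
b ((270.0424499511719, 254.29843139648438), (44.29225540161133, 40.120540618896484), 11.888657569885254) cen [270.09769919528503, 254.84801088065285] [ 0.51968101 -0.20100096  0.069     ]
[[ 0.4686 -0.2262]
 [ 0.501  -0.1259]
 [ 0.5751 -0.1709]
 [ 0.5365 -0.2646]] [0.10546239 0.08672102 0.1013443 ]
top cam [ 0.41426649 -0.06623553  0.93042339]
o ((328.70001220703125, 266.10003662109375), (12.969194412231445, 9.391485214233398), 26.56505012512207) cen [328.66666666666663, 266.11802232854865] [ 0.45164583 -0.14600465  0.059     ]
[[ 0.449  -0.1298]
 [ 0.4662 -0.1386]
 [ 0.4544 -0.1623]
 [ 0.4372 -0.1535]] [0.01929853 0.02654586 0.01927139]
b ((346.2863464355469, 233.8798065185547), (42.43482971191406, 33.50118637084961), 29.357755661010742) cen [346.7128063966444, 233.34604797483289] [ 0.5182061  -0.18291768  0.069     ]
[[ 0.5083 -0.127 ]
 [ 0.5692 -0.1616]
 [ 0.5259 -0.2376]
 [ 0.4659 -0.2022]] [0.07003645 0.08742923 0.0696559 ]
```

View pics/side0z.png

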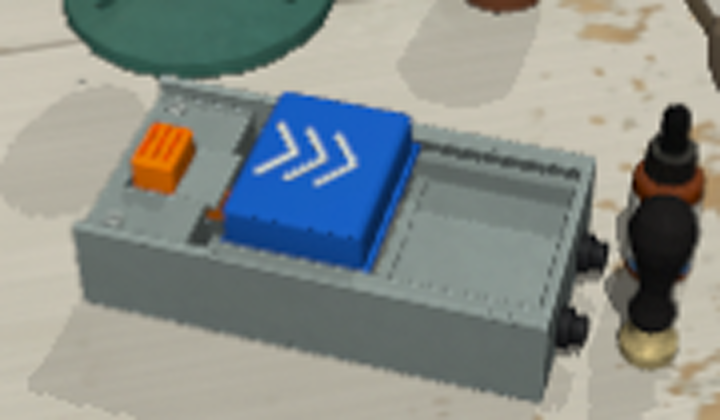

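View pics/top0z.png

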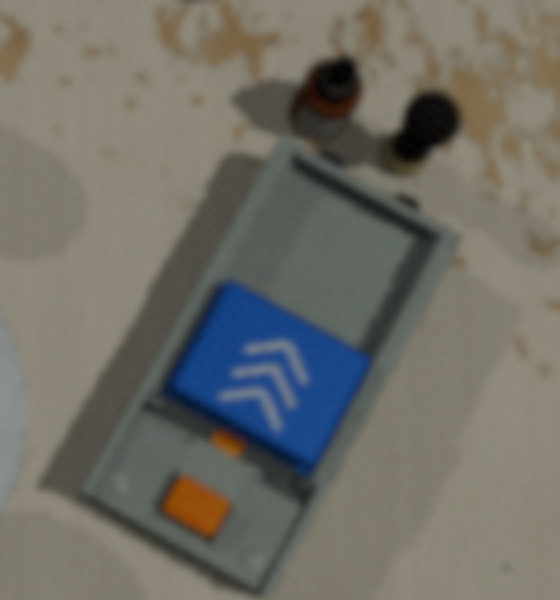

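```bash
cat >> h.py <<'E'
from scipy.spatial.transform import Rotation as Ro
YAW=np.radians(-29.5); BX=np.array([np.cos(YAW),np.sin(YAW),0]); BY=np.array([-BX[1],BX[0],0])
TAB=np.array([.4518,-.1462,.059])
def need(target,ax=None):
    s=robot.observe(); R=Ro.from_quat(s['tool_rot']).as_matrix(); p=s['position']
    print('clk',s['clock'],'pos',p.round(4),'F',s['wrist_force'].round(2),'open',round(s['opening'],4))
    print('tool axes x,y,z',R.T.round(3).tolist())
    print('box coords of tcp rel tab: ',((p-TAB)@BX*1e3).round(1),((p-TAB)@BY*1e3).round(1))
    for sg in(1,-1):
        a=sg*BY; print('turn to z||%+d BY'%sg,np.degrees(np.arctan2(a@(-R[:,1]),a@R[:,2])).round(2))
    print('shift mm',((np.array(target)-p)@R*1e3).round(1))
E
python3 - <<'E'
from h import *
t=tri(robot.camera_model('side'),(231,245.5),robot.camera_model('top'),(328.7,266.1)); print(t)
print('cover from top',TAB+.078*BX)
need(TAB+[0,0,.06])
for n,u in(('side',[[335,301]]),('top',[[380,181]])): pass
E
```

```text
(array([ 0.45370877, -0.14632841,  0.05683108]), np.float64(0.0038634465620739867))
cover from top [ 0.51968774 -0.18460904  0.059     ]
clk 0.1 pos [ 0.1725 -0.6001  0.2303] F [-0.13  0.33 -0.31] open 0.0851
tool axes x,y,z [[-0.0, 0.002, -1.0], [0.961, 0.276, 0.0], [0.276, -0.961, -0.002]]
box coords of tcp rel tab:  -19.5 -532.6
turn to z||+1 BY -134.47
turn to z||-1 BY 45.53
shift mm [ 112.   393.8 -359. ]
```

Request:
jog_arm --pt "0 200 -180 22" --pt "0 394 -359 45.5" --pt "0 394 -359 45.5" --pt "0 394 -359 45.5" --pt "0 394 -359 45.5" --pt "0 394 -359 45.5" --pt "0 394 -359 45.5" --pt "0 394 -359 45.5" --fingers 0

```text
clock: 0.77
position: [0.3454, -0.3193, 0.231]
tool_rot: [0.611, 0.355, -0.611, 0.355]
wrist_force: [1.4, 0.5, 0.2]
opening: 0.0002
```

Run:
```python
from h import *
need(TAB+[0,0,.06])
```

```text
clk 0.7667 pos [ 0.3454 -0.3193  0.231 ] F [1.44 0.52 0.24] open 0.0002
tool axes x,y,z [[-0.0, 0.0, -1.0], [0.869, -0.495, -0.0], [-0.495, -0.869, -0.0]]
box coords of tcp rel tab:  -7.4 -203.1
turn to z||+1 BY 179.8
turn to z||-1 BY -0.2
shift mm [ 112.     6.7 -203.1]
```

Request:
jog_arm --pt "10 6 -40 0" --pt "30 6 -80 0" --pt "50 6 -120 0" --pt "60 6 -160 0" --pt "70 6 -200 0" --pt "80 6 -200 0" --pt "80 6 -200 0" --pt "80 6 -200 0"

```text
clock: 1.43
position: [0.4479, -0.1497, 0.1506]
tool_rot: [-0.61, -0.357, 0.611, -0.356]
wrist_force: [-0.5, -0.4, -0.0]
opening: 0.0001
```

Run:
```python
from h import *
need(TAB+[0,0,.006])
ims={n:robot.read_camera(n) for n in('side','top')}
for n,(x0,y0,x1,y1) in(('side',(190,190,370,315)),('top',(280,160,400,300))):
    cv2.imwrite(f"pics/{n}1.png",cv2.resize(ims[n][y0:y1,x0:x1,::-1],None,fx=4,fy=4))
```

```text
clk 1.4333 pos [ 0.4479 -0.1497  0.1506] F [-0.5  -0.43 -0.03] open 0.0001
tool axes x,y,z [[-0.002, 0.001, -1.0], [0.871, -0.49, -0.002], [-0.49, -0.871, 0.001]]
box coords of tcp rel tab:  -1.7 -5.0
turn to z||+1 BY -179.87
turn to z||-1 BY 0.13
shift mm [85.6  1.9 -5.1]
```

View pics/side1.png

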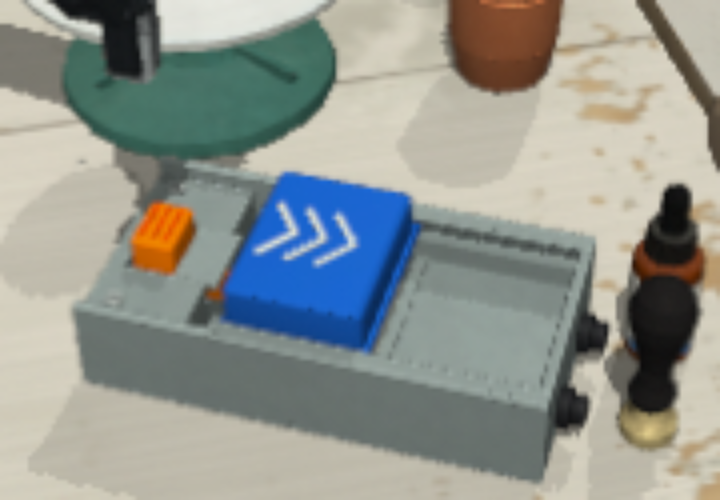

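View pics/top1.png

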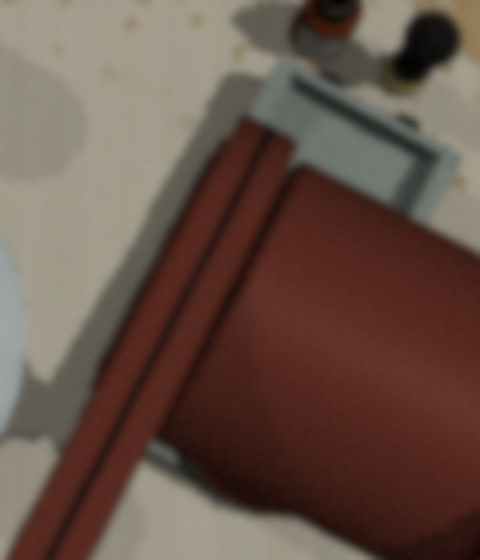

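The side view shows the closed fingertips at about (223,209), high above the tab. The arm hides the box in the top view. I'm lowering the tool over the tab.

Request:
jog_arm --pt "20 2 -5 0" --pt "40 2 -5 0" --pt "60 2 -5 0" --pt "70 2 -5 0" --pt "78 2 -5 0" --pt "82 2 -5 0" --pt "82 2 -5 0"

```text
clock: 2.12
position: [0.4526, -0.1473, 0.0692]
tool_rot: [-0.611, -0.356, 0.611, -0.356]
wrist_force: [-0.8, 0.8, 0.3]
opening: -0.0002
```

Run:
```python
from h import *
need(TAB-[0,0,.012])
ims={n:robot.read_camera(n) for n in('side',)}
for n,(x0,y0,x1,y1) in(('side',(190,190,370,315)),):
    cv2.imwrite(f"pics/{n}2.png",cv2.resize(ims[n][y0:y1,x0:x1,::-1],None,fx=4,fy=4))
```

```text
clk 2.1167 pos [ 0.4526 -0.1473  0.0692] F [-0.82  0.81  0.33] open -0.0002
tool axes x,y,z [[-0.0, 0.0, -1.0], [0.87, -0.493, -0.0], [-0.493, -0.87, 0.0]]
box coords of tcp rel tab:  1.2 -0.6
turn to z||+1 BY 179.97
turn to z||-1 BY -0.03
shift mm [22.2 -1.2 -0.6]
```

View pics/side2.png

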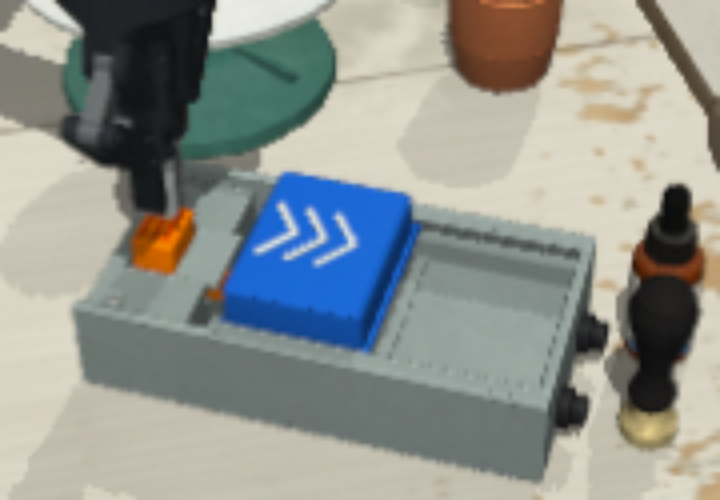

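The fingertips are right above the tab, about 10 mm up. Pressing slowly.

Request:
jog_arm --pt "5 -1 0 0" --pt "9 -1 0 0" --pt "12 -1 0 0" --pt "15 -1 0 0" --pt "18 -1 0 0" --pt "20 -1 0 0" --pt "20 -1 0 0" --pt "20 -1 0 0"

```text
clock: 2.83
position: [0.4519, -0.1461, 0.0491]
tool_rot: [-0.611, -0.356, 0.611, -0.356]
wrist_force: [0.4, -0.2, 0.3]
opening: -0.0001
```

Request:
jog_arm --pt "1 0 0 0" --pt "2 0 0 0" --pt "3 0 0 0" --pt "3 0 0 0" --pt "3 0 0 0"

```text
clock: 3.25
position: [0.4519, -0.1462, 0.047]
tool_rot: [-0.611, -0.357, 0.611, -0.356]
wrist_force: [-3.5, 0.7, 10.8]
opening: -0.0001
```

Run:
```python
from h import *
need(TAB-[0,0,.012])
ims={n:robot.read_camera(n) for n in('side',)}
for n,(x0,y0,x1,y1) in(('side',(190,190,370,315)),):
    cv2.imwrite(f"pics/{n}3.png",cv2.resize(ims[n][y0:y1,x0:x1,::-1],None,fx=4,fy=4))
```

```text
clk 3.25 pos [ 0.4519 -0.1462  0.047 ] F [-3.55  0.67 10.79] open -0.0001
tool axes x,y,z [[-0.0, 0.0, -1.0], [0.871, -0.492, -0.0], [-0.492, -0.871, -0.0]]
box coords of tcp rel tab:  0.1 0.1
turn to z||+1 BY -179.96
turn to z||-1 BY 0.04
shift mm [-0.  -0.1  0.1]
```

View pics/side3.png

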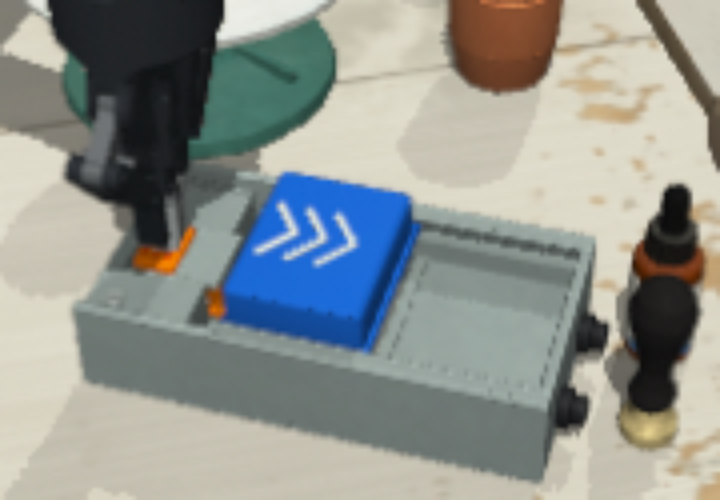

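The tab is bottomed: z = 47 mm, 10.8 N, and the cap is just above the apron at about (232,255). The cover is still seated. I'm lifting a few mm and moving forward to the cover's face.

Request:
jog_arm --pt "-5 0 0 0" --pt "-9 0 0 0" --pt "-9 5 0 0" --pt "-9 12 0 0" --pt "-9 18 0 0" --pt "-9 24 0 0" --pt "-9 28 0 0" --pt "-9 28 0 0"

```text
clock: 3.97
position: [0.4772, -0.1606, 0.0553]
tool_rot: [0.611, 0.356, -0.611, 0.356]
wrist_force: [-0.2, 0.5, -0.7]
opening: 0.0001
```

Run:
```python
from h import *
need(TAB+112e-3*BX-[0,0,.005])
ims={n:robot.read_camera(n) for n in('side',)}
for n,(x0,y0,x1,y1) in(('side',(190,190,370,315)),):
    cv2.imwrite(f"pics/{n}4.png",cv2.resize(ims[n][y0:y1,x0:x1,::-1],None,fx=4,fy=4))
```

```text
clk 3.9667 pos [ 0.4772 -0.1606  0.0553] F [-0.15  0.53 -0.72] open 0.0001
tool axes x,y,z [[0.0, -0.0, -1.0], [0.871, -0.492, 0.0], [-0.492, -0.871, -0.0]]
box coords of tcp rel tab:  29.2 -0.0
turn to z||+1 BY -179.98
turn to z||-1 BY 0.02
shift mm [ 1.3 82.8  0. ]
```

View pics/side4.png

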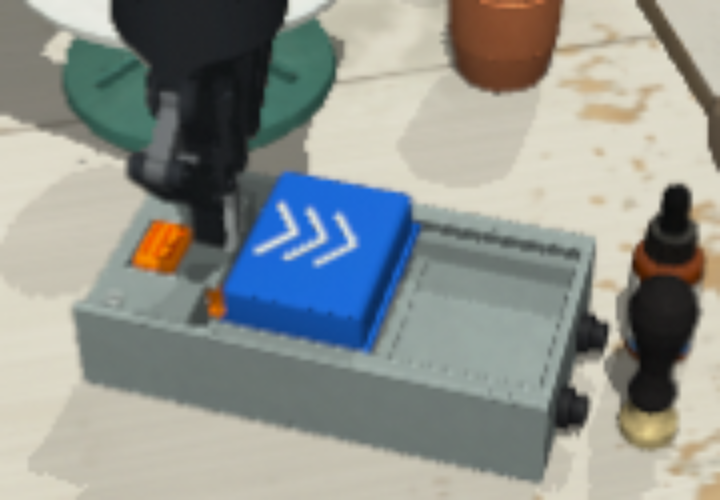

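The tab stayed down at about (231,251) and the fingertips are just short of the cover's face. Pushing now.

Request:
jog_arm --pt "0 4 0 0" --pt "0 8 0 0" --pt "0 12 0 0" --pt "0 17 0 0" --pt "0 22 0 0" --pt "0 27 0 0" --pt "0 32 0 0" --pt "0 36 0 0"

```text
clock: 4.68
position: [0.5082, -0.1781, 0.0553]
tool_rot: [0.611, 0.356, -0.611, 0.356]
wrist_force: [-1.0, 0.1, 0.2]
opening: -0.0001
```

Run:
```python
from h import *
need(TAB+112e-3*BX-[0,0,.005])
ims={n:robot.read_camera(n) for n in('side',)}
for n,(x0,y0,x1,y1) in(('side',(190,190,370,315)),):
    cv2.imwrite(f"pics/{n}5.png",cv2.resize(ims[n][y0:y1,x0:x1,::-1],None,fx=4,fy=4))
```

```text
clk 4.6833 pos [ 0.5082 -0.1781  0.0553] F [-1.03  0.09  0.17] open -0.0001
tool axes x,y,z [[0.0, -0.0, -1.0], [0.871, -0.492, 0.0], [-0.492, -0.871, -0.0]]
box coords of tcp rel tab:  64.8 0.0
turn to z||+1 BY -179.97
turn to z||-1 BY 0.03
shift mm [ 1.3 47.2  0.1]
```

View pics/side5.png

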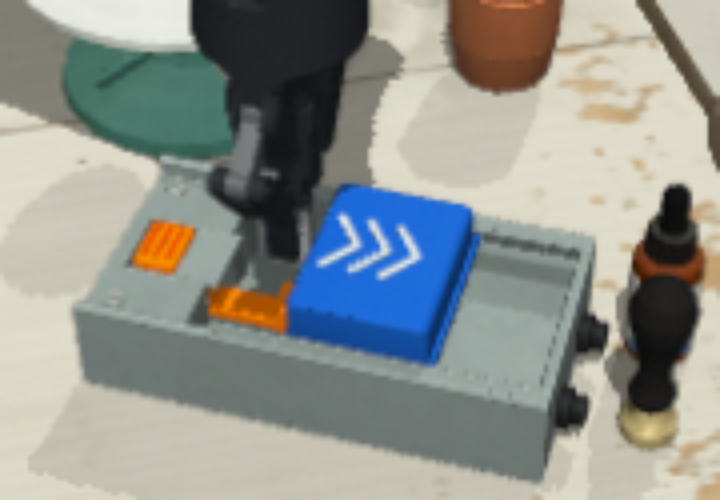

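The cover is sliding level, its near edge now at about (265,257). The tab is still down.

Request:
jog_arm --pt "0 5 0 0" --pt "0 10 0 0" --pt "0 16 0 0" --pt "0 22 0 0" --pt "0 28 0 0" --pt "0 34 0 0" --pt "0 39 0 0" --pt "0 42 0 0"

```text
clock: 5.4
position: [0.5449, -0.1988, 0.0554]
tool_rot: [0.611, 0.356, -0.611, 0.356]
wrist_force: [-0.2, -0.1, 1.2]
opening: 0.0
```

Request:
jog_arm --pt "0 1 0 0" --pt "0 2 0 0" --pt "0 3 0 0" --pt "0 3 0 0"

```text
clock: 5.73
position: [0.5469, -0.1999, 0.0553]
tool_rot: [0.611, 0.356, -0.611, 0.356]
wrist_force: [-0.4, 0.3, 0.3]
opening: 0.0001
```

Run:
```python
from h import *
need(TAB+112e-3*BX-[0,0,.005])
ims={n:robot.read_camera(n) for n in('side',)}
for n,(x0,y0,x1,y1) in(('side',(190,190,370,315)),):
    cv2.imwrite(f"pics/{n}6.png",cv2.resize(ims[n][y0:y1,x0:x1,::-1],None,fx=4,fy=4))
```

```text
clk 5.7333 pos [ 0.5469 -0.1999  0.0553] F [-0.42  0.26  0.27] open 0.0001
tool axes x,y,z [[0.0, -0.0, -1.0], [0.871, -0.492, 0.0], [-0.492, -0.871, -0.0]]
box coords of tcp rel tab:  109.2 0.1
turn to z||+1 BY -179.97
turn to z||-1 BY 0.03
shift mm [1.3 2.8 0.1]
```

View pics/side6.png

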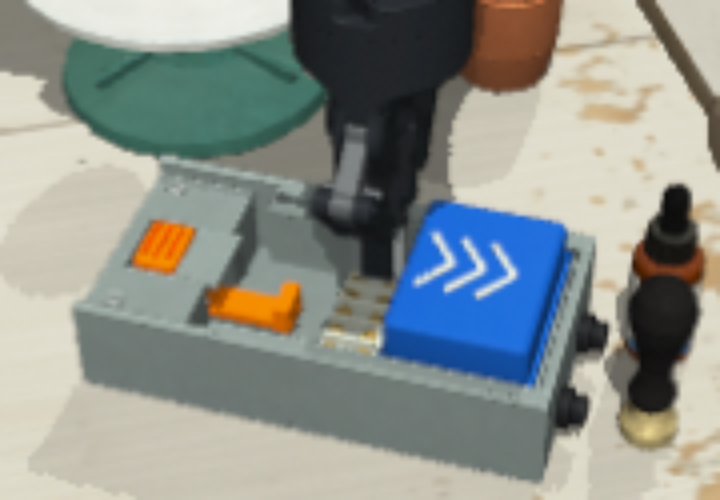

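The cover is nearly at the stop, its far edge at about (332,256). There is no stop force yet, so I'm pushing in small steps.

Request:
jog_arm --pt "0 1 0 0" --pt "0 2 0 0" --pt "0 3 0 0" --pt "0 3 0 0"

```text
clock: 6.12
position: [0.5496, -0.2014, 0.0554]
tool_rot: [0.611, 0.356, -0.611, 0.356]
wrist_force: [-0.5, 0.1, 0.4]
opening: -0.0001
```

Request:
jog_arm --pt "0 1 0 0" --pt "0 2 0 0" --pt "0 2 0 0"

```text
clock: 6.37
position: [0.5502, -0.2017, 0.0552]
tool_rot: [-0.61, -0.357, 0.611, -0.356]
wrist_force: [-5.0, 2.6, 5.7]
opening: -0.0001
```

The stop is reached: travel ended about 113 mm from the tab (112 predicted) and the force is rising. Backing off, then straight up and out of the top camera's view.

Request:
jog_arm --pt "0 -5 0 0" --pt "0 -15 0 0" --pt "0 -25 0 0" --pt "-20 -25 0 0" --pt "-50 -25 0 0" --pt "-90 -25 0 0" --pt "-130 -25 0 0" --pt "-150 -25 0 0"

```text
clock: 7.03
position: [0.5315, -0.1911, 0.2111]
tool_rot: [0.612, 0.354, -0.609, 0.359]
wrist_force: [1.2, -0.6, 0.6]
opening: 0.0
```

Request:
jog_arm --pt "0 -20 40 0" --pt "0 -40 80 0" --pt "0 -60 120 0" --pt "0 -60 160 0" --pt "0 -60 200 0" --pt "0 -60 230 0" --pt "0 -60 230 0" --pt "0 -60 230 0"

```text
clock: 7.7
position: [0.363, -0.3623, 0.2055]
tool_rot: [0.612, 0.355, -0.611, 0.355]
wrist_force: [0.1, -0.2, -0.4]
opening: -0.0
```

Run:
```python
from h import *
s=robot.observe();print(s['clock'],s['position'],s['wrist_force'])
ims={n:robot.read_camera(n) for n in('side','top')}
m=robot.camera_model('top')
k=big(mask(ims['top'],'b',(290,150,420,290))); r=cv2.minAreaRect(k)
c=plane(m,[r[0]],.069)[0]; print('cover box x (mm):',(c-TAB)@BX*1e3-95,'y',(c-TAB)@BY*1e3)
b=plane(m,cv2.boxPoints(r),.069);print((b-TAB)@BX*1e3-95)
for n,(x0,y0,x1,y1) in(('side',(190,190,370,315)),('top',(280,145,420,295))):
    cv2.imwrite(f"pics/{n}7.png",cv2.resize(ims[n][y0:y1,x0:x1,::-1],None,fx=4,fy=4))
```

```text
7.7 [ 0.36303372 -0.36229654  0.20546812] [ 0.06853334 -0.15638843 -0.43431982]
cover box x (mm): 56.1097639625317 y 1.007186382633284
[20.9041746  91.93191558 91.7321272  21.09082588]
```

View pics/side7.png

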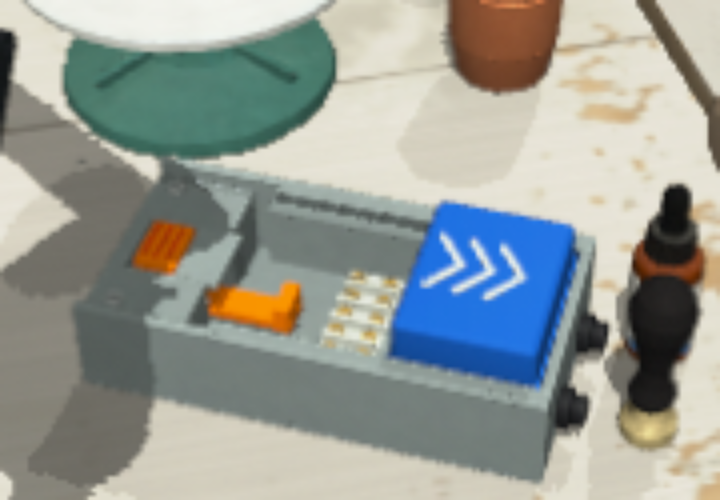

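View pics/top7.png

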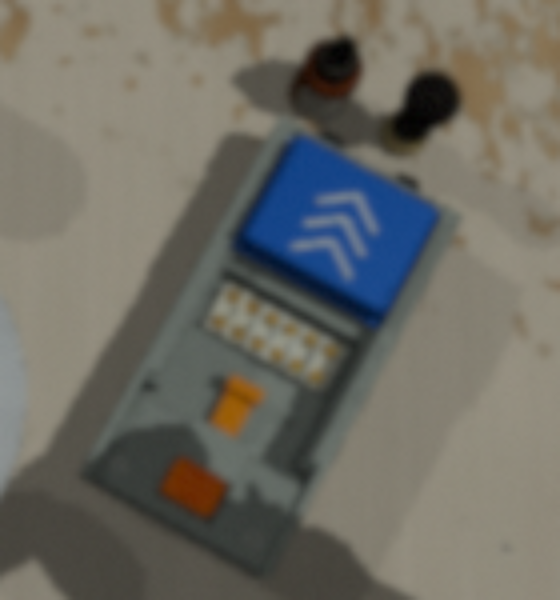

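The raw cover x is 56 mm, and the same measurement read about 3 mm low before the push (-20.3 against -17). The corrected value is about 59–60 mm, against the stop. The terminals are uncovered, the tab is down, and the bottle and stamp stand at the same pixels as before.

Run:
```python
from workcell import robot
print(robot.job_done())
```

```text
the job is handed in; nothing more can be done
None
```

I pressed the snap tab all the way down, pushed the cover along its rails to the end stop, backed the arm clear and handed the job in. The hand-in gives no verdict.

- **Tab:** with the fingers shut it bottomed at 47 mm above the table, with 10.8 N on the wrist, while the cover was still on its seat. It was still down in the last pictures.
- **Cover:** it looks level and the terminals are fully uncovered. It stopped with the fingers about 113 mm past the tab centre, where I predicted 112 mm, with the force rising to about 6 N along the push. A 5.7 N vertical force also showed there, which I did not look into.
- **Disagreement:** the last top picture gave the cover's x as 56 mm instead of 61 mm. The same measurement read about 3 mm low before the push, because it includes the block's near side. The corrected value is about 59–60 mm, and even the raw one is inside the 53–66 mm limit.
- **Objects nearby:** the bottle and stamp look unmoved by eye in both last pictures. I did not re-check the cup (only partly in view) or the dish (not in view), but the arm never came near them.
- **Clock:** about 7.8 s at hand-in, with the arm touching nothing.

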